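# Put the soap away and slide the soap box shut

## Robot

A 6-joint arm with a two-finger parallel gripper is mounted at the origin on the work surface. World frame = base frame: x ahead of the robot, y to its left, z up, the work surface at z = 0. Lengths are in m, angles in degrees, forces in N, time in s.
With the tool pointing down it reaches from about 0.3 to 0.875 m from the base axis. Payload 6.4 kg.
Tool frame: the origin (TCP) lies between the finger pads; the fingertips stand 22 mm ahead of it and the grasp point (between the pads) lies 3 mm ahead of it; z points along the fingers, y is the line along which they close (so a half turn about z gives the same grasp; the last joint's range is limited). The gripper opens to 88 mm and grips with 3 to 60 N. Pads are 18 mm wide; open, the fingers measure 123 mm over their backs; the gripper's body (75 mm by 187 mm) begins 45 mm behind the grasp point.
Start: joints at [-81.377, 10.359, 92.074, -0, 77.567, -11.82], TCP at [0.201, -0.539, 0.261] pointing down, gripper open.
Joint ranges: [-171.53, 171.53], [-51.25, 118.39], [17.06, 147.69], [-65.23, 245.23], [0, 150.52], [-178.68, 178.68]. Speed limits (degrees/s): [147.25, 147.25, 172.46, 180, 180, 180].

## Interface

Orientations are given as [roll, pitch, yaw] about the fixed x, y, z axes, in that order (R = Rz(yaw) Ry(pitch) Rx(roll)).
In Python, from bench import arm gives the robot as it stands.
- The arm moves only by the tool move_arm, never from a script. Its argument "steps" is a list of rows, each a list of 7 numbers: the shift along the tool's x, y, z in cm, then the turn, a rotation vector about the tool's x, y, z in rad, then the opening, from 0 (shut) to 1 (fully open). In form: [[x, y, z, ax, ay, az, grip], ...]. A call has 1 to 20 rows; each row is the pose to reach, as a shift and turn from the pose commanded when the call began, along the tool's axes at that moment; what a row does not reach only later rows make up. A row lasts 1/8 s, in which the tool goes at most 62.5 mm and 10.7 degrees, less where a joint would pass 70% of its speed; a pose out of reach is approached as far as the arm can. A call with a gripper value outside its range is refused whole. The fingers move at their own pace and stop on an object; "newtons" is the grip in N (left out, the last holds). Time passes only in rows, so rows that repeat a pose let the fingers close. It gives the time, the measured TCP pose, the force, the opening and the grip force at its end, in the units of the state.
- arm.get_obs(): the state, without advancing time (a new reading comes with each control period).
- arm.camera(name): name is "side" or "top"; returns a dict with "pixels" (420x560x3 uint8, red, green, blue), "camera_matrix" (3x3 intrinsics, pixels), "k1" (the pictures are not rectified: a ray, as slopes to the right and down, at radius r is drawn at 1 + k1 r^2 times it, then the intrinsics apply), "R" (3x3) and "t" (3): a world point X has camera coordinates R X + t. Camera axes: x right, y down, z forward; pixel columns grow to the right and rows downward; lengths in m; the calibration is good to about 2 mm. A picture is of the moment at which its call begins. There is no depth.
- arm.sign_off(): hands the job in; it is judged then, once.
The state is a dict: "time": time; "joints": joint angles; "dq": joint speeds; "tau": joint torques, N m; "tool_pos": TCP position; "tool_rot": TCP orientation; "ft_force": force on the tool from outside, world axes, zero at the start; "torque": the same for the moment, N m; "opening": finger opening in m; "finger_force": force on a finger pad.
Only numpy, scipy, OpenCV 4.12 (cv2) and the standard library are available. Lean on these libraries where they do the work, as an engineer would, in place of code of your own. Each camera call takes 0.05 s, during which the arm holds its last target. There are 200 camera calls.

## Task

Put the bar of soap into the open slide-top soap box, then push the lid along its grooves, over the small ridge at the far end, until it is fully home and the box is shut. Keep the lid in its grooves, leave everything else on the ledge where it is, and let go of everything.

Things in the scene. Friction and masses are not known exactly. Their poses are not given: they have to be found in the camera images.
- soap_box: Yellow plastic slide-top box fixed to the ledge, 184 mm long (own x), 112 wide (y), 48.5 high. Origin on its underside, on the long centre line: it runs from x = -90 (open end, where the lid comes in) to +94.5 mm (closed end with the stop). +x is the direction in which the lid closes. Shut = lid origin at x = 0 to +0.5 mm in this frame.
- cavity (a point): Centre of the cavity's floor (box x = -8, y = 0, z = 4 mm; axes as the box's). The cavity is 156 mm long (box x -86 to +70) and 92 mm wide, 32 mm deep below the lid. The lid still covers its x = -86 end; it is open from the lid's front edge to box x = +70.
- channel (a point): Middle of the lid's channel, box x = 0, y = 0, z = 36 mm; the lid's origin is within 0.5 mm of it when shut. Ledges 36 mm high along both long walls (10 mm thick) carry the lid; lips over them, underside at 44.2 and top at 48.5 mm, inner edges at y = +-46, hold it down. The stop stands at box x = 90.5.
- ridge_crest (a point): Top of the small rounded ridge across the closed end, box x = 78, z = 39 mm, 3 mm proud of the ledges, 68 mm long along y, on a solid block from box x = 70 to 90. It is springy: the lid's front edge meets it about 17 mm before home and must be forced over with roughly 5 to 15 N; then the ridge drops into a groove under the lid.
- lid: Sliding lid, yellow plastic plate 180 x 102 x 7.5 mm, loose in the channel with about 1.5 mm play, sliding with about 1 N. Origin: centre of the plate's underside; axes parallel to the box's, front edge at its x = +90. It starts drawn out: origin at box x = -114 to -126, the rear standing out in the air, drooping a few mm. Drawn out past 150 mm it would fall.
- lid_bar (a point): Centre of the upright grip bar on the lid's top, at lid x = -40, y = 0, z = 18.5 mm; the bar is 12 mm thick (along the lid's x), 56 mm wide (y) and stands 22 mm above the plate (lid z = 7.5 to 29.5). It can be pinched from above or pushed from behind. It moves with the lid.
- soap: Cream-coloured rectangular bar of soap with rounded edges, 72 mm long (own x), 42 mm wide (y), 26 mm thick (z), about 0.1 kg, lying flat on the ledge. Origin at the centre of its underside. It fits the open part of the box only with its long side along the box.
- pumice: Round grey pumice stone, 68 mm across and 30 mm high, origin at the centre of its underside. Bystander near the soap; it and the soap swap places.
- nail_file: Steel nail file with a dark handle, 160 mm long along its x, 9 mm thick, lying beyond the box; bystander.
- toothbrush: Bamboo toothbrush, 175 mm long along its x, 18 mm high at the bristles, lying beyond the box; bystander.
- lotion_tube: Closed lotion tube standing on its cap, 142 mm high, 52 mm wide at the seam, origin under its cap; bystander.
- mirror: Folding plastic mirror open on its stand, foot 90 x 130 mm, about 160 mm high, origin under the foot; bystander.
- tumbler: White ceramic tumbler, 72 mm across, 95 mm high, origin under its base; bystander.
- cream_jar: Closed cream jar, 60 mm across, 55 mm high, origin under its base; bystander.

How it is judged:
By the outcome, as a careful person would: the job done as asked, in the order asked, and still so for the second after the job is handed in, with the robot touching nothing.
It also fails if it takes over 51 s, if anything falls off the work surface, if the arm or the gripper's body presses on something with over 40 N, if the wrist force passes 120 N, or if a joint passes its speed limit or range.

## Working session

There is one attempt and no reset: what is moved stays moved. The work goes in short steps, Python scripts to look and compute and a tool call to move; the robot and the scene stay as the last step left them, time stands still between calls to the robot, and variables do not carry over. Pictures are saved under pics/ and viewed, at most 10 in all, crops included, and the job is handed in when it is done.

Besides the shell and the picture viewer there is one more tool, called after "Request:" as name([rows], argument=value, ...), one row to a line, values as JSON. move_arm: Moves the arm, as the interface text tells. Its arguments: {"type":"object","properties":{"steps":{"type":"array","items":{"type":"array","items":{"type":"number"}}},"newtons":{"type":"number"}},"required":["steps"]}

```bash
mkdir -p pics; cat > h.py <<'E'
import numpy as np, cv2
from bench import arm
def shot(n,f=None):
    c=arm.camera(n)
    if f: cv2.imwrite('pics/'+f,c['pixels'][:,:,::-1])
    return c
def ray(c,uv):
    K=np.array(c['camera_matrix']);k=c['k1']
    d=cv2.undistortPoints(np.array(uv,float).reshape(-1,1,2),K,np.array([k,0,0,0,0.])).reshape(-1,2)
    R=np.array(c['R']);t=np.array(c['t'])
    return -R.T@t,np.c_[d,np.ones(len(d))]@R
def plane(c,uv,z):
    o,D=ray(c,uv);s=(z-o[2])/D[:,2];return o+D*s[:,None]
def proj(c,X):
    R=np.array(c['R']);r,_=cv2.Rodrigues(R)
    return cv2.projectPoints(np.array(X,float).reshape(-1,1,3),r,np.array(c['t'],float),np.array(c['camera_matrix']),np.array([c['k1'],0,0,0,0.]))[0].reshape(-1,2)
E
python3 - <<'E'
from h import *
import pickle
a=shot('top','top0.png');b=shot('side','side0.png')
pickle.dump((a,b),open('c0.pkl','wb'))
for c in(a,b): print((-np.array(c['R']).T@np.array(c['t'])).round(3))
print(arm.get_obs())
E
```

```text
[0.384 0.014 1.077]
[0.121 0.9   1.312]
{'time': 0.1, 'joints': array([-8.13772469e+01,  1.03972653e+01,  9.21250138e+01, -1.11113765e-03,
        7.75665171e+01, -1.18209213e+01]), 'dq': array([ 0.07513636,  0.00184806, -0.15712912, -0.08521926,  0.00742938,
        0.05198717]), 'tau': array([ 7.66650774e-04, -4.34816694e+01, -3.42697442e+01,  7.04400684e-02,
        3.40423000e-02, -3.07096241e-05]), 'tool_pos': array([ 0.20077616, -0.53834015,  0.25991154]), 'tool_rot': array([-1.79912865e+02, -1.71285014e-02,  2.04439015e+01]), 'ft_force': array([-0.26976876,  0.53811006,  0.05960547]), 'torque': array([-0.00331949,  0.03881296, -0.00497945]), 'finger_force': 0.0, 'opening': 0.08830133961968639}
```

View pics/top0.png

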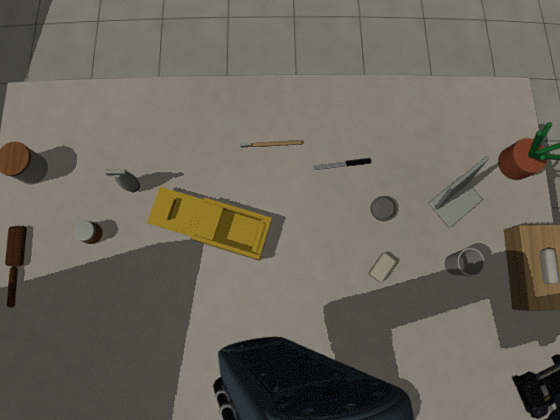

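View pics/side0.png

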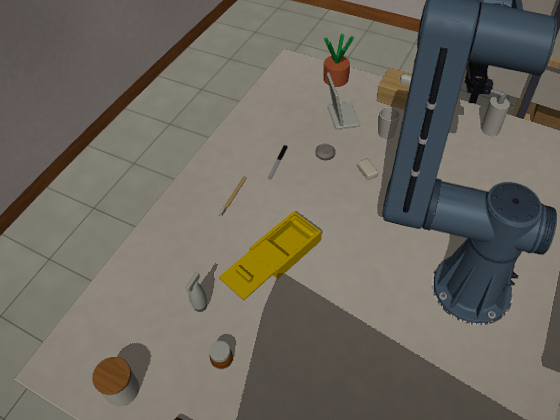

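The top view shows the box at (150–278, 188–258), with the bar at (174,208) and the closed end at right (265,240). The soap is at (383,267) and the pumice at (383,208). The side view agrees, with the soap at (368,168).

```bash
python3 - <<'E'
from h import *
import pickle
a,b=pickle.load(open('c0.pkl','rb'))
im=a['pixels'][:,:,::-1]
cv2.imwrite('pics/crop1.png',cv2.resize(im[180:266,140:285],None,fx=5.5,fy=5.5,interpolation=cv2.INTER_CUBIC))
im2=b['pixels'][:,:,::-1]
cv2.imwrite('pics/crop2.png',cv2.resize(im2[205:305,212:330],None,fx=6,fy=6,interpolation=cv2.INTER_CUBIC))
# soap masks
for n,c,(x0,y0,x1,y1) in (('top',a,(360,243,408,290)),('side',b,(350,152,384,186))):
    p=c['pixels'][y0:y1,x0:x1]
    hsv=cv2.cvtColor(np.ascontiguousarray(p),cv2.COLOR_RGB2HSV)
    m=((hsv[...,2]>60)&(hsv[...,1]>45)).astype(np.uint8)*255
    cs=max(cv2.findContours(m,0,2)[0],key=cv2.contourArea)
    r=cv2.minAreaRect(cs);print(n,r,cv2.contourArea(cs))
    pts=cv2.boxPoints(r)+[x0,y0]
    for z in(.026,.013,0): 
        P=plane(c,pts,z);print(z,P[:,:2].round(4).tolist(),P.mean(0)[:2].round(4),[np.linalg.norm(P[i]-P[i-1]).round(4) for i in(1,2)])
    print(hsv[p.shape[0]//2,::4,:].tolist())
m=cv2.inRange(cv2.cvtColor(a['pixels'],cv2.COLOR_RGB2HSV),(22,170,50),(32,255,255))
m=cv2.morphologyEx(m,cv2.MORPH_CLOSE,np.ones((5,5)))
cs=max(cv2.findContours(m,0,2)[0],key=cv2.contourArea);print(cv2.minAreaRect(cs))
E
```

```text
top ((28.000003814697266, 17.000001907348633), (7.071067810058594, 8.485280990600586), 45.0) 18.5
0.026 [[0.4506, -0.2847], [0.4659, -0.3016], [0.4526, -0.3141], [0.4373, -0.2971]] [ 0.4516 -0.2994] [np.float64(0.0229), np.float64(0.0182)]
0.013 [[0.4514, -0.2883], [0.4669, -0.3055], [0.4535, -0.3181], [0.438, -0.3009]] [ 0.4524 -0.3032] [np.float64(0.0232), np.float64(0.0185)]
0 [[0.4522, -0.292], [0.468, -0.3094], [0.4543, -0.3222], [0.4386, -0.3048]] [ 0.4533 -0.3071] [np.float64(0.0234), np.float64(0.0187)]
[[18, 33, 133], [18, 34, 134], [19, 38, 129], [19, 35, 103], [23, 46, 140], [18, 43, 141], [22, 45, 142], [18, 44, 144], [19, 46, 106], [19, 39, 111], [16, 30, 128], [19, 34, 126]]
side ((13.665517807006836, 19.9862060546875), (18.967212677001953, 4.873928070068359), 40.23635482788086) 21.5
0.026 [[0.4684, -0.2609], [0.4652, -0.2811], [0.4027, -0.2507], [0.4062, -0.2311]] [ 0.4356 -0.2559] [np.float64(0.0204), np.float64(0.0695)]
0.013 [[0.4719, -0.2726], [0.4687, -0.293], [0.4056, -0.2623], [0.4091, -0.2425]] [ 0.4388 -0.2676] [np.float64(0.0206), np.float64(0.0702)]
0 [[0.4754, -0.2843], [0.4722, -0.3049], [0.4084, -0.2739], [0.412, -0.2539]] [ 0.442  -0.2793] [np.float64(0.0209), np.float64(0.0709)]
[[18, 33, 138], [18, 33, 139], [18, 35, 125], [20, 47, 130], [21, 44, 150], [20, 42, 146], [20, 44, 146], [17, 34, 136], [18, 32, 142]]
((208.76779174804688, 221.3444061279297), (117.61427307128906, 43.46297073364258), 16.966148376464844)
```

View pics/crop1.png

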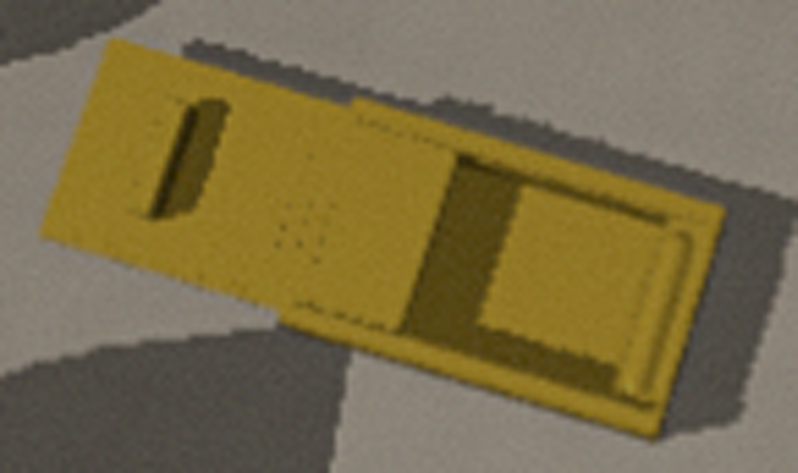

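View pics/crop2.png

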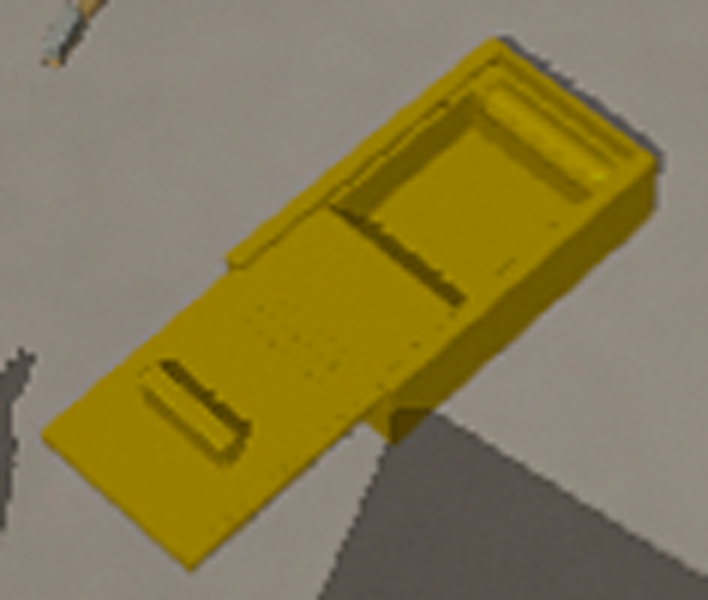

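Crop 1 shows the box-top corners at about (352,98), (725,208), (658,437) and (278,318), and the lid's front edge from (458,155) to (405,330). Crop 2 shows corners (497,38), (655,158) and (228,262).

```bash
python3 - <<'E'
from h import *
import pickle
a,b=pickle.load(open('c0.pkl','rb'))
f=lambda P,s,x,y:(np.array(P,float)+.5)/s-.5+[x,y]
z=.0485
T=plane(a,f([(352,98),(725,208),(658,437),(278,318)],5.5,140,180),z)
S=plane(b,f([(228,262),(497,38),(655,158)],6,212,205),z)
print('T',T[:,:2].round(4).tolist(),'S',S[:,:2].round(4).tolist())
print([np.linalg.norm(T[i]-T[(i+1)%4]).round(4) for i in range(4)],[np.linalg.norm(S[i]-S[i+1]).round(4) for i in range(2)])
ang=lambda v:np.degrees(np.arctan2(v[1],v[0])).round(2)
print(ang(T[1]-T[0]),ang(T[2]-T[3]),ang(T[1]-T[2])-90,ang(S[1]-S[0]),ang(S[1]-S[2])-90)
print('lid front',plane(a,f([(458,155),(405,330)],5.5,140,180),.0435).round(4).tolist(), 'side',plane(b,f([(335,205),(463,298)],6,212,205),.0435).round(4).tolist())
print('rear T',plane(a,f([(112,38),(42,237)],5.5,140,180),.0435).round(4).tolist(),'S',plane(b,f([(43,433),(190,570)],6,212,205),.0435).round(4).tolist())
out=[]
for n,c,(x0,y0,x1,y1) in (('top',a,(360,243,408,290)),('side',b,(350,152,384,186))):
    p=cv2.resize(np.ascontiguousarray(c['pixels'][y0:y1,x0:x1]),None,fx=8,fy=8,interpolation=cv2.INTER_CUBIC)
    p=cv2.GaussianBlur(p,(0,0),8).astype(float)
    s=(p[...,0]-p[...,2])/p[...,0]; v=p.max(2)
    ref=np.median(s);hi=np.percentile(s,97)
    m=((s>(ref*.5+hi*.5))&(v>118)).astype(np.uint8)*255
    cs=max(cv2.findContours(m,0,2)[0],key=cv2.contourArea)
    r=cv2.minAreaRect(cs);pts=(cv2.boxPoints(r)+.5)/8-.5+[x0,y0]
    P=plane(c,pts,.022);e=[P[1]-P[0],P[2]-P[1]];print(n,ref,hi,pts.round(1).tolist(),P.mean(0).round(4),[np.linalg.norm(q).round(4) for q in e],ang(e[0]),ang(e[1]))
    q=cv2.resize(np.ascontiguousarray(c['pixels'][y0:y1,x0:x1,::-1]),(376,376),interpolation=cv2.INTER_CUBIC)
    w=q.copy();cv2.drawContours(w,[(((pts-[x0,y0]+.5)*[376/(x1-x0),376/(y1-y0)])).astype(int)],0,(0,0,255),1)
    out.append(w)
cv2.imwrite('pics/soap.png',np.hstack(out))
E
```

```text
T [[0.6201, 0.1809], [0.5648, 0.0043], [0.4579, 0.0367], [0.5153, 0.2136]] S [[0.6168, 0.1828], [0.5606, 0.0042], [0.4584, 0.0378]]
[np.float64(0.1851), np.float64(0.1117), np.float64(0.186), np.float64(0.1098)] [np.float64(0.1872), np.float64(0.1076)]
-107.37 -107.95 -106.86 -107.46 -108.23
lid front [[0.5928, 0.1307, 0.0435], [0.5096, 0.1548, 0.0435]] side [[0.5881, 0.1278, 0.0435], [0.5081, 0.1492, 0.0435]]
rear T [[0.6524, 0.2986, 0.0435], [0.5556, 0.3281, 0.0435]] S [[0.6498, 0.3016, 0.0435], [0.5534, 0.3341, 0.0435]]
top 0.13740458015267176 0.1774193548387097 [[368.2, 274.7], [383.6, 252.7], [396.1, 261.5], [380.7, 283.4]] [ 0.4313 -0.2838  0.022 ] [np.float64(0.0717), np.float64(0.0397)] -38.14 -126.56
side 0.13043478260869565 0.17567567567567569 [[355.2, 163.3], [366.5, 155.4], [379.5, 173.9], [368.2, 181.8]] [ 0.4312 -0.2795  0.022 ] [np.float64(0.0549), np.float64(0.0913)] -112.21 138.62
```

View pics/soap.png

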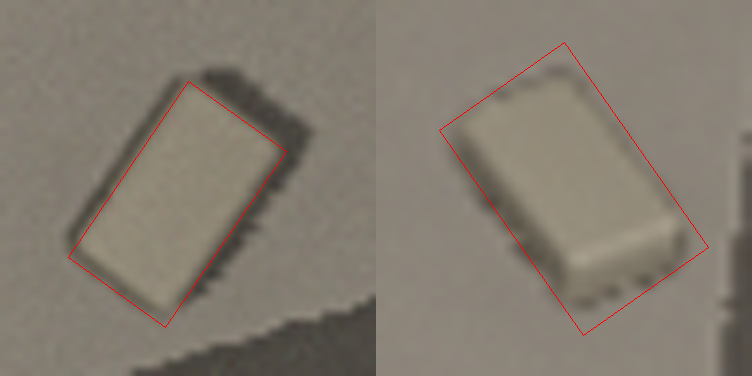

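The red rectangle in the left (top view) panel fits the soap's top tightly: centre about (0.431, -0.283), long axis about -37.5°. The right (side) rectangle includes the soap's flank, so I won't use it. The box origin is about (0.5395, 0.1115), with +x at -107.6°.

```bash
cat >> h.py <<'E'
from scipy.spatial.transform import Rotation as Ro
def go(pos,yaw,label=''):
    o=arm.get_obs();R=Ro.from_euler('xyz',o['tool_rot'],degrees=True)
    G=Ro.from_euler('ZYX',[yaw,0,180],degrees=True)
    print(label,(R.inv().apply(np.array(pos)-o['tool_pos'])*100).round(2),(R.inv()*G).as_rotvec().round(3),'t',o['time'],'pos',o['tool_pos'].round(4),'rot',o['tool_rot'].round(2),'f',o['ft_force'].round(1),'op',round(o['opening'],4),round(o['finger_force'],1))
BY=-107.6; D=np.array([np.cos(np.radians(BY)),np.sin(np.radians(BY))]); N=np.array([-D[1],D[0]]); O=np.array([.5395,.1115])
def box(x,y,z): return np.r_[O+D*x+N*y,z]
E
python3 - <<'E'
from h import *
import pickle
a,b=pickle.load(open('c0.pkl','rb'))
print('tumbler',plane(a,[(470,262)],.09),'tube top',plane(a,[(118,172)],.14),'base',plane(a,[(130,187)],0),'pumice',plane(a,[(383,208)],.03))
go([.431,-.283,.12],-37.5)
E
```

```text
tumbler [[ 0.43787635 -0.48875765  0.09      ]] tube top [[0.66535885 0.37713633 0.14      ]] base [[0.66352378 0.39457249 0.        ]] pumice [[ 0.58961323 -0.29401936  0.03      ]]
 [ 30.49 -15.86  14.02] [-0.002  0.     1.011] t 0.1 pos [ 0.2008 -0.5383  0.2599] rot [-1.7991e+02 -2.0000e-02  2.0440e+01] f [-0.3  0.5  0.1] op 0.0883 0.0
```

Request:
move_arm([
  [30.5,-15.9,7,0,0,1.01,1],
  [30.5,-15.9,14,0,0,1.01,1],
  [30.5,-15.9,14,0,0,1.01,1],
  [30.5,-15.9,14,0,0,1.01,1],
  [30.5,-15.9,14,0,0,1.01,1],
  [30.5,-15.9,14,0,0,1.01,1],
  [30.5,-15.9,14,0,0,1.01,1],
  [30.5,-15.9,14,0,0,1.01,1],
  [30.5,-15.9,14,0,0,1.01,1],
  [30.5,-15.9,14,0,0,1.01,1],
])

```text
time: 1.35
tool_pos: [0.4307, -0.2848, 0.1215]
tool_rot: [180.0, -0.1, -37.5]
ft_force: [0.7, 0.0, 0.6]
opening: 0.088
finger_force: 0.0
```

```bash
python3 - <<'E'
from h import *
go([.431,-.283,.024],-37.5)
E
```

```text
[-0.11 -0.16  9.75] [ 0.    -0.001 -0.   ] t 1.35 pos [ 0.4307 -0.2848  0.1215] rot [ 1.7998e+02 -9.0000e-02 -3.7520e+01] f [0.7 0.  0.6] op 0.088 0.0
```

Request:
move_arm([
  [-0.1,-0.1,5,0,0,0,1],
  [-0.1,-0.1,8,0,0,0,1],
  [-0.1,-0.1,9.7,0,0,0,1],
  [-0.1,-0.1,9.7,0,0,0,1],
  [-0.1,-0.1,9.7,0,0,0,1],
  [-0.1,-0.1,9.7,0,0,0,0.3],
  [-0.1,-0.1,9.7,0,0,0,0.3],
  [-0.1,-0.1,9.7,0,0,0,0.3],
  [-0.1,-0.1,9.7,0,0,0,0.3],
  [-0.1,-0.1,9.7,0,0,0,0.3],
  [-0.1,-0.1,9.7,0,0,0,0.3],
  [-0.1,-0.1,9.7,0,0,0,0.3],
], newtons=15)

```text
time: 2.85
tool_pos: [0.4309, -0.2819, 0.0237]
tool_rot: [180.0, 0.0, -37.4]
ft_force: [-0.1, -0.2, 0.7]
opening: 0.0418
finger_force: 15.0
```

```bash
python3 - <<'E'
from h import *
go([.431,-.283,.134],72.4)
go(box(.02,0,.13),72.4)
E
```

```text
[  0.07   0.08 -11.03] [ 0.     0.    -1.917] t 2.85 pos [ 0.4309 -0.2819  0.0237] rot [180.     0.   -37.42] f [-0.1 -0.2  0.7] op 0.0418 15.0
 [-14.61 -35.96 -10.63] [ 0.     0.    -1.917] t 2.85 pos [ 0.4309 -0.2819  0.0237] rot [180.     0.   -37.42] f [-0.1 -0.2  0.7] op 0.0418 15.0
```

Gripped at 41.8 mm. Next I lift, carry and turn.

Request:
move_arm([
  [0,0,-5,0,0,0,0.3],
  [0,0,-10.6,0,0,0,0.3],
  [-1.5,-4,-10.6,0,0,-0.17,0.3],
  [-3,-8,-10.6,0,0,-0.35,0.3],
  [-5,-12,-10.6,0,0,-0.53,0.3],
  [-6.5,-16,-10.6,0,0,-0.71,0.3],
  [-8,-20,-10.6,0,0,-0.89,0.3],
  [-9.5,-24,-10.6,0,0,-1.07,0.3],
  [-11,-28,-10.6,0,0,-1.25,0.3],
  [-12.5,-32,-10.6,0,0,-1.43,0.3],
  [-14,-35,-10.6,0,0,-1.61,0.3],
  [-14.6,-36,-10.6,0,0,-1.79,0.3],
  [-14.6,-36,-10.6,0,0,-1.917,0.3],
  [-14.6,-36,-10.6,0,0,-1.917,0.3],
  [-14.6,-36,-10.6,0,0,-1.917,0.3],
  [-14.6,-36,-10.6,0,0,-1.917,0.3],
])

```text
time: 4.85
tool_pos: [0.5337, 0.0925, 0.1297]
tool_rot: [-180.0, -0.0, 72.3]
ft_force: [-0.7, 0.0, -0.7]
opening: 0.042
finger_force: 15.0
```

```bash
python3 - <<'E'
from h import *
shot('top','top1.png');b=shot('side')
im=b['pixels'][:,:,::-1]
t=cv2.imread('pics/top1.png')
cv2.imwrite('pics/mid.png',np.hstack([cv2.resize(t[170:290,140:300],(400,300)),cv2.resize(im[190:310,210:370],(400,300))]))
go(box(.02,0,.029),72.4)
E
```

```text
[-0.02 -0.03 10.07] [ 0.    -0.    -0.001] t 4.95 pos [0.5338 0.0925 0.1297] rot [180.    -0.    72.34] f [-0.6 -0.1 -0.4] op 0.042 15.0
```

View pics/mid.png

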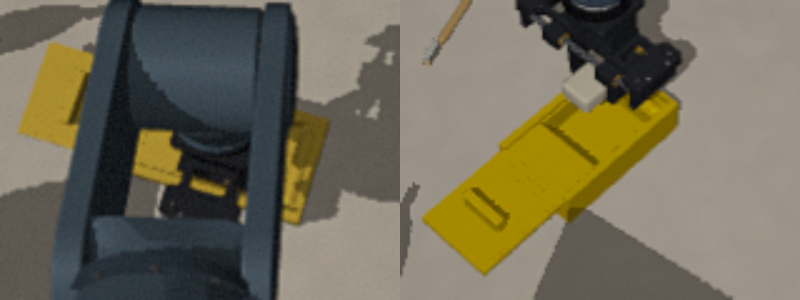

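The left panel shows the arm over the box, mostly hiding it. The right panel shows the soap in the gripper, above the open cavity and parallel to the box. I'll lower it and release with a small opening.

Request:
move_arm([
  [0,0,3,0,0,0,0.3],
  [0,0,5,0,0,0,0.3],
  [0,0,6,0,0,0,0.3],
  [0,0,7,0,0,0,0.3],
  [0,0,8,0,0,0,0.3],
  [0,0,9,0,0,0,0.3],
  [0,0,9.6,0,0,0,0.3],
  [0,0,9.6,0,0,0,0.3],
])

```text
time: 5.95
tool_pos: [0.5334, 0.0928, 0.0332]
tool_rot: [-179.9, 0.0, 72.4]
ft_force: [1.2, -0.7, -0.5]
opening: 0.0419
finger_force: 15.0
```

Request:
move_arm([
  [0,0,0.3,0,0,0,0.3],
  [0,0,0.5,0,0,0,0.3],
  [0,0,0.5,0,0,0,0.3],
  [0,0,0.5,0,0,0,0.56],
  [0,0,0.5,0,0,0,0.56],
  [0,0,0.5,0,0,0,0.56],
  [0,0,0.5,0,0,0,0.56],
  [0,0,0,0,0,0,0.56],
  [0,0,-1.5,0,0,0,0.56],
  [0,0,-4,0,0,0,0.56],
  [0,0,-8,0,0,0,0.56],
  [0,0,-10,0,0,0,0.56],
  [0,0,-10,0,0,0,0.56],
])

```text
time: 7.58
tool_pos: [0.5354, 0.0927, 0.1366]
tool_rot: [179.7, -0.1, 72.4]
ft_force: [0.4, 0.8, 0.3]
opening: 0.0497
finger_force: 0.0
```

```bash
python3 - <<'E'
from h import *
go(box(-.195,0,.13),72.4)
E
```

```text
[21.41 -0.18  0.68] [ 0.005 -0.001  0.   ] t 7.575 pos [0.5354 0.0927 0.1366] rot [ 1.7971e+02 -8.0000e-02  7.2420e+01] f [0.4 0.8 0.3] op 0.0497 0.0
```

Request:
move_arm([
  [5,0,0,0,0,0,0.25],
  [10,0,0,0,0,0,0.25],
  [15,0,0,0,0,0,0.25],
  [20,0,0,0,0,0,0.25],
  [21.5,0,0,0,0,0,0.25],
  [21.5,0,0,0,0,0,0.25],
  [21.5,0,0,0,0,0,0.25],
])

```text
time: 8.45
tool_pos: [0.5982, 0.2962, 0.1331]
tool_rot: [-179.9, 0.1, 72.4]
ft_force: [0.9, 0.6, -0.3]
opening: 0.0222
finger_force: 0.0
```

```bash
python3 - <<'E'
from h import *
a=shot('top');b=shot('side')
im=b['pixels'][:,:,::-1].copy();t=a['pixels'][:,:,::-1].copy()
cv2.imwrite('pics/mid2.png',np.hstack([cv2.resize(t[170:290,140:300],(400,300),interpolation=cv2.INTER_CUBIC),cv2.resize(im[190:310,210:370],(400,300),interpolation=cv2.INTER_CUBIC)]))
go(box(-.195,0,.072),72.4)
E
```

```text
[ 0.11 -0.05  6.16] [-0.     0.001 -0.001] t 8.55 pos [0.5986 0.2962 0.1336] rot [-1.7998e+02  3.0000e-02  7.2320e+01] f [ 0.3 -0.5 -0.4] op 0.0223 0.0
```

View pics/mid2.png

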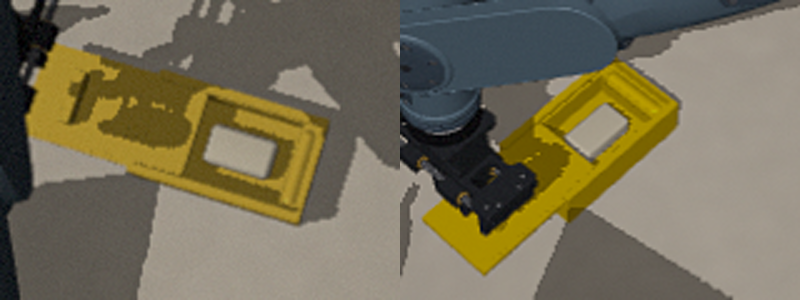

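Left panel: the soap lies flat in the open cavity, about (240,152). The lid is still in place with its bar at about (85,95), and the gripper is behind it. I'll lower behind the bar.

Request:
move_arm([
  [0,0,3,0,0,0,0.25],
  [0,0,5,0,0,0,0.25],
  [0,0,6.2,0,0,0,0.25],
  [0,0,6.2,0,0,0,0.25],
  [0,0,6.2,0,0,0,0.25],
])

```text
time: 9.18
tool_pos: [0.5993, 0.2978, 0.0725]
tool_rot: [179.9, -0.0, 72.4]
ft_force: [-0.1, -0.7, -0.2]
opening: 0.0224
finger_force: 0.0
```

```bash
python3 - <<'E'
from h import *
go(box(-.175,0,.071),72.4)
go(box(-.075,0,.071),72.4)
E
```

```text
[-2.07 -0.07  0.15] [ 0.001 -0.001  0.   ] t 9.175 pos [0.5993 0.2978 0.0725] rot [ 1.7994e+02 -4.0000e-02  7.2410e+01] f [-0.1 -0.7 -0.2] op 0.0224 0.0
 [-12.07  -0.07   0.14] [ 0.001 -0.001  0.   ] t 9.175 pos [0.5993 0.2978 0.0725] rot [ 1.7994e+02 -4.0000e-02  7.2410e+01] f [-0.1 -0.7 -0.2] op 0.0224 0.0
```

Request:
move_arm([
  [-1,0,0,0,0,0,0.25],
  [-1.6,0,0,0,0,0,0.25],
  [-2,0,0,0,0,0,0.25],
  [-2.4,0,0,0,0,0,0.25],
  [-2.8,0,0,0,0,0,0.25],
  [-3.2,0,0,0,0,0,0.25],
  [-3.6,0,0,0,0,0,0.25],
  [-4,0,0,0,0,0,0.25],
])

```text
time: 10.18
tool_pos: [0.5862, 0.259, 0.0713]
tool_rot: [-179.9, 0.1, 72.4]
ft_force: [-0.1, 1.3, 0.3]
opening: 0.0222
finger_force: 0.6
```

Request:
move_arm([
  [-0.5,0,0,0,0,0,0.25],
  [-1,0,0,0,0,0,0.25],
  [-1.5,0,0,0,0,0,0.25],
  [-2,0,0,0,0,0,0.25],
  [-2.5,0,0,0,0,0,0.25],
  [-3,0,0,0,0,0,0.25],
  [-3.5,0,0,0,0,0,0.25],
  [-4,0,0,0,0,0,0.25],
  [-4.5,0,0,0,0,0,0.25],
  [-5,0,0,0,0,0,0.25],
  [-5.5,0,0,0,0,0,0.25],
  [-6,0,0,0,0,0,0.25],
  [-6.5,0,0,0,0,0,0.25],
  [-7,0,0,0,0,0,0.25],
  [-7,0,0,0,0,0,0.25],
])

```text
time: 12.05
tool_pos: [0.5654, 0.1925, 0.0717]
tool_rot: [-180.0, 0.0, 72.4]
ft_force: [0.2, -0.6, 1.1]
opening: 0.0221
finger_force: 0.0
```

```bash
python3 - <<'E'
from h import *
a=shot('top');b=shot('side')
im=b['pixels'][:,:,::-1].copy();t=a['pixels'][:,:,::-1].copy()
cv2.imwrite('pics/mid3.png',np.hstack([cv2.resize(t[170:290,140:300],(400,300),interpolation=cv2.INTER_CUBIC),cv2.resize(im[190:310,210:370],(400,300),interpolation=cv2.INTER_CUBIC)]))
go(box(-.055,0,.071),72.4)
E
```

```text
[-3.04 -0.03  0.08] [ 0. -0.  0.] t 12.15 pos [0.5656 0.1928 0.0718] rot [179.99  -0.    72.4 ] f [-1.   0.5 -0.2] op 0.0221 0.0
```

View pics/mid3.png

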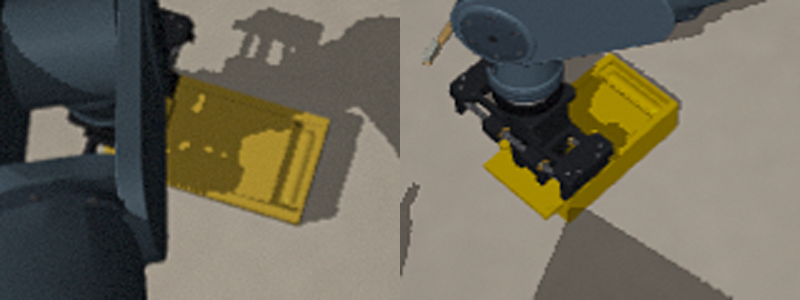

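The lid is in its grooves with its front edge just short of the ridge, at about (280,175) in the left panel. Next I push toward and over the ridge.

Request:
move_arm([
  [-0.5,0,0,0,0,0,0.25],
  [-1,0,0,0,0,0,0.25],
  [-1.4,0,0,0,0,0,0.25],
  [-1.6,0,0,0,0,0,0.25],
  [-1.8,0,0,0,0,0,0.25],
])

```text
time: 12.78
tool_pos: [0.5609, 0.1772, 0.0725]
tool_rot: [179.9, -0.2, 72.4]
ft_force: [1.5, 8.6, 1.5]
opening: 0.0221
finger_force: 4.2
```

Request:
move_arm([
  [-0.2,0,0,0,0,0,0.25],
  [-0.4,0,0,0,0,0,0.25],
  [-0.5,0,0,0,0,0,0.25],
])

```text
time: 13.15
tool_pos: [0.5591, 0.1719, 0.0722]
tool_rot: [179.9, -0.1, 72.4]
ft_force: [1.7, 6.6, 0.2]
opening: 0.022
finger_force: 3.2
```

Request:
move_arm([
  [-0.2,0,0,0,0,0,0.25],
  [-0.4,0,0,0,0,0,0.25],
  [-0.6,0,0,0,0,0,0.25],
  [-0.6,0,0,0,0,0,0.25],
])

```text
time: 13.65
tool_pos: [0.5565, 0.1646, 0.0716]
tool_rot: [-180.0, 0.1, 72.4]
ft_force: [0.6, 0.2, -0.1]
opening: 0.0219
finger_force: 0.0
```

Request:
move_arm([
  [-0.1,0,0,0,0,0,0.25],
  [-0.2,0,0,0,0,0,0.25],
  [-0.2,0,0,0,0,0,0.25],
])

```text
time: 14.02
tool_pos: [0.5562, 0.1634, 0.0718]
tool_rot: [180.0, -0.0, 72.4]
ft_force: [0.8, 2.3, 0.4]
opening: 0.022
finger_force: 0.9
```

Past the ridge. I'll continue in small steps until the stop resists.

Request:
move_arm([
  [-0.1,0,0,0,0,0,0.25],
  [-0.2,0,0,0,0,0,0.25],
  [-0.2,0,0,0,0,0,0.25],
])

```text
time: 14.4
tool_pos: [0.5562, 0.163, 0.0724]
tool_rot: [179.9, -0.2, 72.4]
ft_force: [1.7, 9.2, 1.1]
opening: 0.022
finger_force: 4.6
```

Request:
move_arm([
  [-0.1,0,0,0,0,0,0.25],
  [-0.2,0,0,0,0,0,0.25],
  [-0.2,0,0,0,0,0,0.25],
])

```text
time: 14.78
tool_pos: [0.5562, 0.1628, 0.0726]
tool_rot: [179.9, -0.4, 72.4]
ft_force: [4.7, 17.0, -0.1]
opening: 0.0219
finger_force: 8.7
```

Request:
move_arm([
  [-0.1,0,0,0,0,0,0.25],
  [-0.2,0,0,0,0,0,0.25],
  [-0.2,0,0,0,0,0,0.25],
])

```text
time: 15.15
tool_pos: [0.5562, 0.1627, 0.0727]
tool_rot: [179.8, -0.6, 72.4]
ft_force: [7.4, 24.5, -3.8]
opening: 0.022
finger_force: 13.0
```

Request:
move_arm([
  [0.4,0,0,0,0,0,0.25],
  [0.8,0,0,0,0,0,0.25],
  [1.5,0,0,0,0,0,0.25],
  [1.5,0,-2,0,0,0,0.25],
  [1.5,0,-6,0,0,0,0.25],
  [1.5,0,-12,0,0,0,0.25],
  [3,18,-18,0,0,0,0.25],
  [3,18,-18,0,0,0,0.25],
  [3,18,-18,0,0,0,0.25],
  [3,18,-18,0,0,0,0.25],
  [3,18,-18,0,0,0,0.25],
])

```text
time: 16.52
tool_pos: [0.7344, 0.1315, 0.2518]
tool_rot: [-179.9, 0.0, 72.4]
ft_force: [-1.2, 0.4, -0.2]
opening: 0.0222
finger_force: 0.0
```

```bash
python3 - <<'E'
from h import *
a=shot('top');b=shot('side')
im=b['pixels'][:,:,::-1].copy();t=a['pixels'][:,:,::-1].copy()
cv2.imwrite('pics/end.png',np.hstack([cv2.resize(t[170:290,140:300],(400,300),interpolation=cv2.INTER_CUBIC),cv2.resize(im[190:310,210:370],(400,300),interpolation=cv2.INTER_CUBIC)]))
go(box(-.055,0,.071),72.4)
# expected pixels in the crops of a shut lid: rear edge corners, front corners
X=[box(-.09,s,.0435) for s in(-.045,.045)]+[box(-.09,s,.0485) for s in(-.056,.056)]
print(((proj(a,X)-[140,170])*2.5).round(),((proj(b,X)-[210,190])*2.5).round())
E
```

```text
[ -2.32 -17.84  18.09] [-0.001  0.     0.001] t 16.625 pos [0.7335 0.1322 0.2516] rot [-1.7992e+02  2.0000e-02  7.2440e+01] f [-0.2  0.4  0.1] op 0.0218 0.0
[[129. 161.]
 [157.  79.]
 [125. 170.]
 [160.  69.]] [[160. 197.]
 [104. 151.]
 [167. 200.]
 [ 97. 143.]]
```

View pics/end.png

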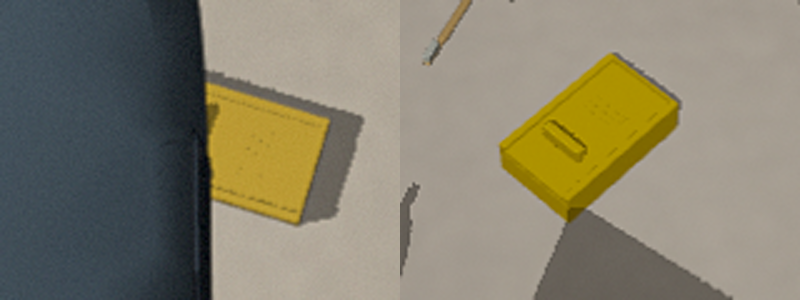

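The right panel shows the lid flush with the box, its rear edge at the box's open end (about (100,148) to (168,200)) and nothing sticking out. The lid held still against 25 N at the stop, so it is home and the arm is clear.

```bash
python3 -c "
from bench import arm
print(arm.sign_off())"
```

```text
the job is handed in; nothing more can be done
None
```

The soap is in the box and the lid is pushed over the ridge to its stop, where it held still against about 25 N. The arm is clear, and I handed the job in at about 16.6 s; the sign-off gave no verdict.

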